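# Book a carton into the panel-building station

### The job

Push the labelled carton, the front one on the roller lane, along the rollers into the station bay until it is up against the end board, leaving the carton queued behind it where it is. Then pick up the hand scanner and read the barcode label on top of the carton: from about 10 cm away point the scanner's window at the middle of the label, with the scanner's width running along the row of bars, and hold it steady there for at least a second without touching the carton. Finally lay the scanner back in its stand the way it was and let go, disturbing nothing else on the bench.

Things in the scene. Friction and masses are not known exactly. Their poses are not given: they have to be found in the camera images.
- lane: Fixed roller lane on the table, 530 x 136 mm, from the robot's left to the bay on its right. Origin: on the table under its middle; x = travel, z up. Rollers (22 mm thick, 32 mm pitch) turn freely, tops at z = 0.045, x = -0.25 to 0.24. Side frames: tops z = 0.060, inner gap 112 mm. A carton rolls easily (1 N) and stays where it is left
- bay (a point): Where the centre of the carton's underside is when home: lane x = 0.190, z = 0.045, axes as the lane's. Bay: lane x = 0.13 to 0.25 between dark cheeks (inner gap 106 mm, tops z = 0.088, flared entry from x = 0.095); it ends in an upright grey end board 150 mm wide, 240 mm tall, its stop face at lane x = 0.250
- carton: Loose labelled cardboard carton on the rollers, the front one: 120 (x) by 100 (y) by 70 mm tall, 0.35 to 0.7 kg. Origin: centre of its underside; x along the lane's travel (leading face +0.060, trailing face -0.060), z up. Too wide to grip: push it from behind. White barcode label on top
- label (a point): Centre of the white barcode label (46 by 72 mm) on the carton's top, at (-0.015, 0.008, 0.070) in the carton's frame; axes as the carton's. The black bars run along x, side by side in a row along y: the scan line must run along y
- next_carton: Loose plain carton, no label, 100 (x) by 96 (y) by 60 mm tall, queued on the rollers behind the labelled one, gap 65 to 100 mm. Origin: centre of its underside, x along travel. Leave it where it is (it rolls if touched)
- scanner: Loose cordless scanner, white, 0.2 kg. Handle along x from -0.085 to 0.045, 32 mm wide (y), z = 0 to 0.026; origin on its underside. At the +x end a head 56 mm wide, 30 mm thick bends down and forward 60 mm from (0.045, 0, 0.016) along (0.5, 0, -0.866), reaching 44 mm below the origin. Centre of mass near x = 0. Grip across y at x = -0.0275, between the saddles
- window (a point): Centre of the scanner's reading window, the end face of its head, at (0.075, 0, -0.036) in the scanner's frame. z = the beam, straight out of the window along (0.5, 0, -0.866) of the scanner's frame; y = the scanner's y (its width), the scan line
- stand: Fixed dark stand. Origin on the table; axes as the scanner's when it lies in it, then with its origin at (0, 0, 0.065). Base plate 125 x 75 x 10 mm. Two saddles, 14 mm thick (x), 56 mm wide (y), centred at x = -0.070 and 0.015, carry the handle at z = 0.065 between cheeks (42 mm gap, tops z = 0.077); 71 mm free between them for the fingers, open underneath
- spray_can: Loose bystander: round pale spray can, 54 mm across, 190 mm tall, upright. Origin: centre of its underside. Leave alone
- parts_bin: Loose bystander: open orange bin, 100 mm (x) by 130 mm (y) by 65 mm tall. Origin: centre of its underside. Leave alone
- wire_spool: Loose bystander: black spool standing on its flange, 100 mm across, 65 mm tall, beyond the lane. Origin: centre of its underside. Leave alone
- small_carton: Loose bystander: plain carton 130 by 90 by 85 mm tall on the table beyond the lane. Origin: centre of its underside. Leave alone
- screwdriver: Loose bystander: screwdriver lying on the table on the right. Leave alone
- terminal_rail: Loose bystander: 180 mm piece of steel rail with terminal blocks, 48 mm tall, lying on the left. Origin: centre of its underside. Leave alone
- pliers: Loose bystander: pliers with black handles, 165 mm long, 18 mm tall, lying on the table at the right. Leave alone
Mind the look-alikes: they are no part of the job. What is shaped like the stand but red is not meant.

How it is judged (in metres and radians):
On the way, in this order (a step that is already met when the one before it is completed fails the run):
1. the labelled carton is home in the bay, within 7 mm of the end board, on the rollers and at rest, the scanner still in its stand (x of carton in the frame of lane above 0.183 m and z of carton in the frame of lane below 0.055 m and angle between the x axis of carton and the x axis of lane, either way round below 0.1 rad and linear speed of carton below 0.02 m/s and distance between scanner and stand below 0.085 m), for 0.2 s.
2. the held scanner is aimed steadily for 0.95 s: label within 15 mm of the beam, 70 to 130 mm from the window, beam within 45 degrees of square, scan line within 15 degrees of the label's y; carton home (x of carton in the frame of lane above 0.183 m and z of carton in the frame of lane below 0.055 m and angle between the x axis of carton and the x axis of lane, either way round below 0.1 rad and x of label in the frame of window between -0.015 and 0.015 m and y of label in the frame of window between -0.015 and 0.015 m and z of label in the frame of window between 0.07 and 0.13 m and z of window in the frame of label above 0.03 m and angle between the z axis of window and the z axis of label, either way round below 0.785 rad and angle between the y axis of window and the y axis of label, either way round below 0.262 rad and linear speed of scanner below 0.025 m/s and angular speed of scanner below 0.2 rad/s and contact force between the fingers and scanner above 1 N), for 0.95 s.
At the end, for the whole second after the job is handed in: Labelled carton at rest on the rollers within 7 mm of the end board; queued carton within 20 mm of its start; scanner level (7 degrees) in both saddles, head at the stand's +x end, within 20 mm lengthwise and 12 mm sideways of its place in the stand, at rest and released (x of carton in the frame of lane above 0.183 m and z of carton in the frame of lane below 0.055 m and angle between the x axis of carton and the x axis of lane, either way round below 0.1 rad and linear speed of each of carton, scanner below 0.02 m/s and x of scanner in the frame of stand between -0.02 and 0.02 m and y of scanner in the frame of stand between -0.012 and 0.012 m and z of scanner in the frame of stand between 0.058 and 0.071 m and angle between scanner's own z axis and vertical below 0.12 rad and x of window in the frame of stand above 0.03 m and distance of next_carton from where it was at the start of the episode below 0.02 m); the robot touches nothing.
It fails at once if the queued carton is moved more than 20 mm (distance of next_carton from where it was at the start of the episode above 0.02 m).
It fails at once if a carton is lifted or tipped (angle between any of carton, next_carton's own z axis and vertical above 0.25 rad or height (world z) of carton above 0.07 m).
It fails at once if the scanner touches the carton (contact force between scanner and carton above 0.5 N).
It fails at once if the scanner is dropped low beside its stand (height (world z) of scanner below 0.05 m).
It fails at once if a bystander is moved more than 25 mm (distance of any of spray_can, parts_bin, wire_spool, small_carton, screwdriver, terminal_rail, pliers from where it was at the start of the episode above 0.025 m).
It also fails if it takes over 72 s, if anything falls off the work surface, if the arm or the gripper's body presses on something with over 40 N, if the wrist force passes 120 N, or if a joint passes its speed limit or range.

### The arm

A 6-joint arm with a two-finger parallel gripper is mounted at the origin on the work surface. World frame = base frame: x ahead of the robot, y to its left, z up, the work surface at z = 0. Lengths are in mm, angles in degrees, forces in N, time in s.
With the tool pointing down it reaches from about 350 to 850 mm from the base axis. Payload 8.1 kg.
Tool frame: the origin (TCP) lies midway between the tips of the shut fingers; the grasp point (between the pads) lies 19 mm behind it; z points along the fingers, y is the line along which they close (so a half turn about z gives the same grasp; the last joint's range is limited). The gripper opens to 85 mm and grips with 20 to 120 N. Pads are 22 mm wide; open, the fingers measure 114 mm over their backs; the gripper's body (76 mm by 85 mm) begins 54 mm behind the grasp point. The pads swing forward as they close: fully open they stand 13 mm farther back than shut.
Start: joints at [65.581, 7.471, 85.268, -0, 87.261, -4.893], TCP at [200.523, 565.505, 231.292] pointing down, gripper open.
Joint ranges: [-169.43, 169.43], [-51.17, 129.36], [1.28, 143.12], [-76.62, 256.62], [0, 156.53], [-152.29, 152.29]. Speed limits (degrees/s): [136.94, 136.94, 159.86, 180, 180, 180].

### API

Orientations are given as [roll, pitch, yaw] about the fixed x, y, z axes, in that order (R = Rz(yaw) Ry(pitch) Rx(roll)).
In Python, from bench import sensors, optics, r gives the robot as it stands.
- The arm moves only by the tool apply_moves, never from a script. Its argument "targets" is a list of rows, each a list of 7 numbers: the shift along the tool's x, y, z in mm, then the turn, a rotation vector about the tool's x, y, z in rad, then the closure, from 0 (fully open) to 1 (shut). In form: [[x, y, z, wx, wy, wz, claw], ...]. A call has 1 to 20 rows; each row shifts and turns the commanded pose from where the row before left it, along the tool's axes as they then stand; what a row does not reach is not made up. A row lasts 1/8 s, in which the tool goes at most 62.5 mm and 10.7 degrees, less where a joint would pass 70% of its speed; a pose out of reach is approached as far as the arm can. A call is refused whole if a number of a shift passes 62.5 or a number of a turn 0.188, either way. A call with a gripper value outside its range is refused whole. The fingers move at their own pace and stop on an object; "force" is the grip in N (left out, the last holds). Time passes only in rows, so rows that do not move let the fingers close. It gives the time, the measured TCP pose, the force, the opening and the grip force at its end, in the units of the state.
- sensors.sense(): the state, without advancing time (a new reading comes with each control period).
- optics.snapshot(name): name is "scene" or "side" or "wrist"; returns the picture (400x640x3 uint8, red, green, blue); there is no depth.
- optics.get_calibration(name): a dict with "camera_matrix" (3x3 intrinsics, pixels), "pose" (4x4, takes a point from camera to world coordinates). Camera axes: x right, y down, z forward; pixel columns grow to the right and rows downward; lengths in mm; the calibration is good to about 2 mm. The wrist camera is an equidistant fisheye: a pixel r from the principal point sees the ray r / f radians off the axis. A picture is of the moment at which its call begins: read the wrist's pose just before it. get_calibration takes no time and is no camera call; for the wrist camera it gives the pose at the moment of the call.
- r.hand_in(): hands the job in; it is judged then, once.
The state is a dict: "time": time; "joint_pos": joint angles; "qd": joint speeds; "joint_efforts": joint torques, N m; "tool_pos": TCP position; "tcp_rot": TCP orientation; "ft_force": force on the tool from outside, world axes, zero at the start; "wrist_torque": the same for the moment, N m; "finger_gap": finger opening in mm; "grip_force": force on a finger pad.
Only numpy, scipy, OpenCV 4.12 (cv2) and the standard library are available. Lean on these libraries where they do the work, as an engineer would, in place of code of your own. Each camera call takes 0.05 s, during which the arm holds its last target. There are 200 camera calls.

## Working session

There is one attempt and no reset: what is moved stays moved. The work goes in short steps, Python scripts to look and compute and a tool call to move; the robot and the scene stay as the last step left them, time stands still between calls to the robot, and variables do not carry over. Pictures are saved under pics/ and viewed, at most 10 in all, crops included, and the job is handed in when it is done.

Besides the shell and the picture viewer there is one more tool, called after "Call:" by a JSON object that holds its "fn" and its "kwargs". apply_moves: Moves the arm, as the interface text tells. Its arguments: {"type":"object","properties":{"targets":{"type":"array"},"force":{"type":"number"}},"required":["targets"]}

```bash
mkdir -p pics
python3 - <<'E'
from bench import sensors, optics, r
import cv2,numpy as np
for n in ("scene","side","wrist"):
    im=optics.snapshot(n); cv2.imwrite(f"pics/{n}0.png",im[:,:,::-1])
    c=optics.get_calibration(n); print(n,np.round(c["camera_matrix"],1).tolist(),np.round(c["pose"],3).tolist())
print(sensors.sense())
E
```

```text
scene [[441.8, 0.0, 312.9], [0.0, 441.8, 203.0], [0.0, 0.0, 1.0]] [[0.9, 0.362, -0.242, 858.498], [0.436, -0.761, 0.481, -646.828], [-0.009, -0.539, -0.842, 1262.202], [0.0, 0.0, 0.0, 1.0]]
side [[479.1, 0.0, 324.2], [0.0, 479.1, 193.8], [0.0, 0.0, 1.0]] [[0.983, -0.131, 0.129, 308.037], [-0.183, -0.752, 0.634, -1012.524], [0.014, -0.647, -0.763, 1344.56], [0.0, 0.0, 0.0, 1.0]]
wrist [[309.7, 0.0, 322.3], [0.0, 309.7, 201.1], [0.0, 0.0, 1.0]] [[0.334, 0.898, 0.285, 128.205], [0.943, -0.318, -0.102, 590.871], [-0.001, 0.303, -0.953, 373.518], [0.0, 0.0, 0.0, 1.0]]
{'time': 0.15, 'joint_pos': array([ 6.55799416e+01,  7.50502152e+00,  8.53150790e+01,  1.74620478e-03,
        8.72606387e+01, -4.89307555e+00]), 'qd': array([ 0.10385632, -0.18664982, -0.19070451, -0.06325626,  0.07108298,
       -0.026394  ]), 'joint_efforts': array([ 3.81570453e-04, -5.70066369e+01, -5.01157880e+01, -2.26821380e-04,
        9.74425231e-03, -6.99672853e-06]), 'tool_pos': array([200.34696606, 565.12265341, 230.48566574]), 'tcp_rot': array([-1.79919704e+02, -8.62450380e-03,  1.60472926e+02]), 'ft_force': array([-0.83514108,  0.4901831 ,  0.25805248]), 'wrist_torque': array([ 0.03497935, -0.01730106,  0.02985573]), 'grip_force': 0.0, 'finger_gap': 85.37663599784095}
```

View pics/scene0.png

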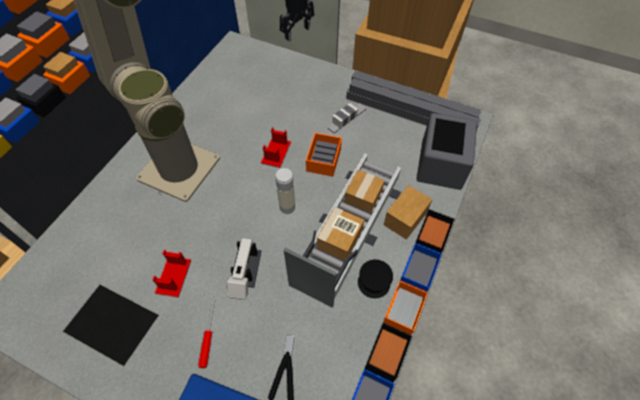

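View pics/side0.png

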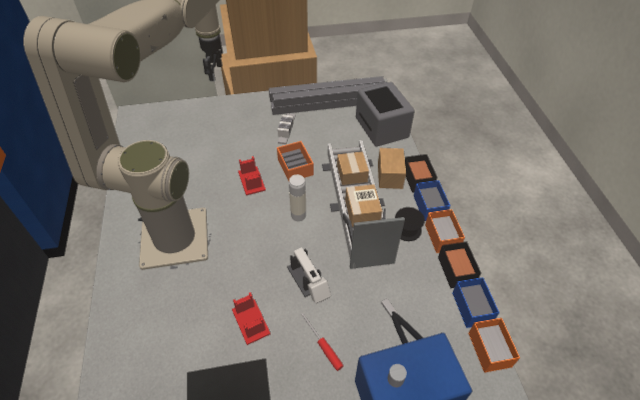

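The scene view shows two red look-alike stands at (277,148) and (172,272). The dark stand with the white scanner is at (242,268) in scene and (308,275) in side, so that is the one I choose. The labelled carton is at (341,232) scene and (364,200) side, with the queued carton behind it at (366,187). I'll check close crops.

Run:
```python
import cv2,numpy as np
s=cv2.imread("pics/scene0.png"); d=cv2.imread("pics/side0.png")
def crop(im,x,y,w,h,k,):
    return cv2.resize(im[y:y+h,x:x+w],None,fx=k,fy=k,interpolation=cv2.INTER_CUBIC)
# lane: scene (275..405,150..310), side (315..415,135..275)
a=crop(s,280,150,130,150,4); b=crop(d,318,135,70+20,150,4) if 0 else crop(d,320,138,70,0+150,4)
cv2.imwrite("pics/c1.png",np.hstack([crop(s,280,152,125,150,4)[:600,:420],crop(d,320,130,95,150,4)[:600,:380]]))
cv2.imwrite("pics/c2.png",np.hstack([crop(s,215,225,60,80,6)[:,:360],crop(d,280,235,60,80,6)]))
```

```text
(no output)
```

View pics/c1.png

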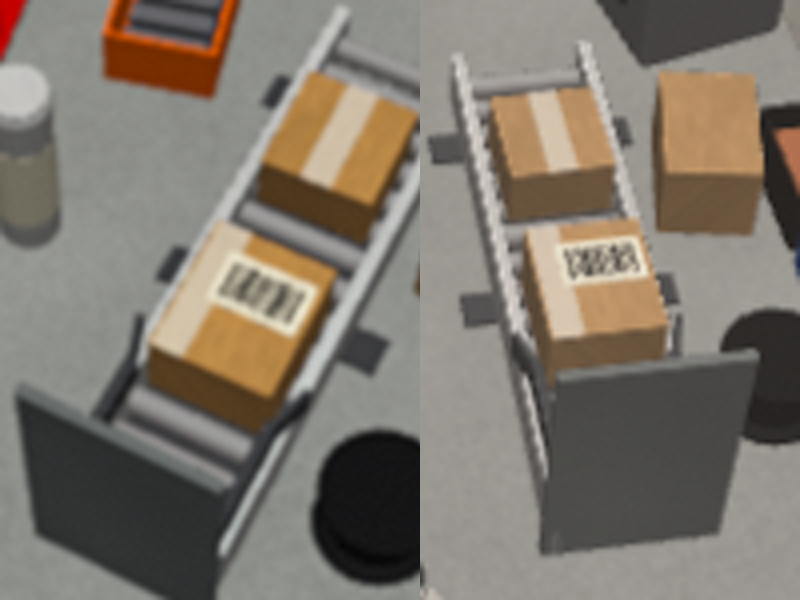

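View pics/c2.png

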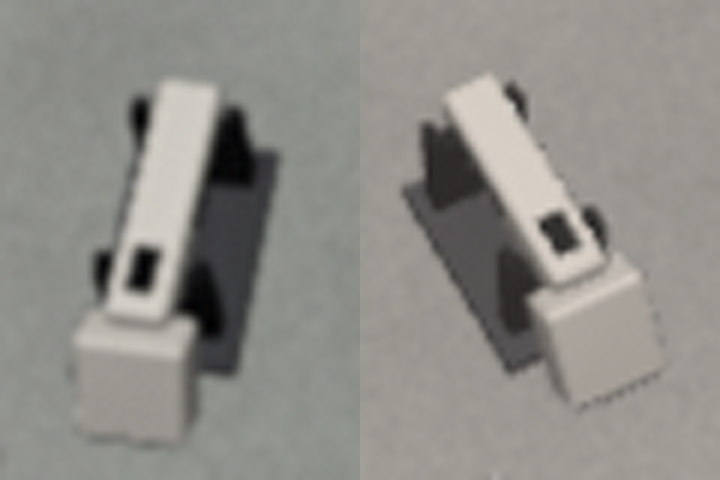

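The crops confirm the choice: a white scanner in the dark stand, head toward the lower side, and the labelled carton in front of the queued one. Next I fit the poses from the corners.

```bash
cat > h.py <<'E'
import numpy as np
from scipy.optimize import least_squares
from bench import sensors, optics, r
C={n:optics.get_calibration(n) for n in ("scene","side")}
def proj(n,P):
    K=np.array(C[n]["camera_matrix"]);T=np.linalg.inv(np.array(C[n]["pose"]))
    q=np.asarray(P)@T[:3,:3].T+T[:3,3]; q=q@K.T; return q[:,:2]/q[:,2:]
def W(p,M):
    c,s=np.cos(p[2]),np.sin(p[2]);M=np.asarray(M,float)
    return np.c_[p[0]+c*M[:,0]-s*M[:,1],p[1]+s*M[:,0]+c*M[:,1],M[:,2]]
def fit(obs,p0,name):
    f=lambda p:np.concatenate([(proj(n,W(p,M))-np.array(px)).ravel() for n,M,px in obs])
    s=least_squares(f,p0,loss='soft_l1'); print(name,np.round(s.x[:2],1),'yaw',round(np.degrees(s.x[2]),2));print(np.round(f(s.x).reshape(-1,2),1).tolist()); return s.x
E
python3 - <<'E'
from h import *
m=lambda L,x0,y0,k,u0=0:[[(u-u0+.5)/k-.5+x0,(v+.5)/k-.5+y0] for u,v in L]
S1=lambda L:m(L,280,152,4);D1=lambda L:m(L,320,130,4,420)
S2=lambda L:m(L,215,225,6);D2=lambda L:m(L,280,235,6,360)
box=lambda x,y,z:[[-x,-y,z],[-x,y,z],[x,y,z],[x,-y,z]]
lab=[[-15+a,8+b,115] for a,b,_ in box(23,36,0)]
p0=[600,0,-1.5]
c=fit([("scene",box(60,50,115),S1([(222,222),(337,268),(272,402),(150,355)])),("side",box(60,50,115),D1([(528,230),(638,222),(664,322),(552,335)])),
 ("scene",lab,S1([(230,250),(320,292),(300,335),(208,295)])),("side",lab,D1([(562,243),(642,237),(650,278),(562,285)]))],p0,"carton")
n=fit([("scene",box(50,48,105),S1([(310,72),(418,115),(370,205),(262,160)])),("side",box(50,48,105),D1([(492,97),(600,88),(615,165),(506,182)]))],p0,"next")
for t in (6,12,20):
  b=[[250+t,-75,240],[250+t,75,240],[250+t,75,0],[250+t,-75,0]]
  l=fit([("scene",b,S1([(18,388),(235,490),(213,600),(38,535)])),("side",b,D1([(556,376),(757,355),(720,533),(542,552)])),
   ("side",[[-265,-62,60],[-265,62,60]],D1([(456,55),(583,42)])),("scene",[[-265,-62,60]],S1([(342,10)]))],p0,f"lane{t}")
  for q in(c,n):
    d=q[:2]-l[:2];a=l[2];print(' in lane',np.round([d@[np.cos(a),np.sin(a)],d@[-np.sin(a),np.cos(a)]],1))
h=[[-85,-16,91],[-85,16,91],[45,-16,91],[45,16,91]]
s=fit([("scene",h,S2([(165,80),(218,88),(108,312),(165,320)])),("side",h,D2([(446,95),(492,75),(558,280),(605,258)]))],p0,"scanner")
st=fit([("scene",[[-62.5,37.5,10],[62.5,37.5,10]],S2([(278,152),(237,376)])),("side",[[-62.5,-37.5,10],[62.5,-37.5,10]],D2([(402,190),(510,375)]))],p0,"plate")
E
```

```text
carton [642.9 -34.2] yaw -451.84
[[-0.3, -0.9], [0.8, 0.5], [0.0, -1.1], [-0.3, -3.4], [-0.6, -0.4], [0.6, -1.4], [2.1, 0.8], [0.1, 0.9], [1.0, 0.4], [0.2, -0.6], [-1.3, 0.7], [-0.2, 0.9], [-1.5, 0.5], [-0.7, -0.2], [0.3, -0.1], [1.1, 0.4]]
next [646.2 144. ] yaw -92.16
[[0.3, -0.6], [0.5, -0.2], [-0.2, 0.5], [-1.1, -0.1], [-0.1, 0.3], [-1.3, 0.1], [0.5, 0.6], [1.1, -1.0]]
lane6 [642.1  33.3] yaw -91.87
[[-0.0, 0.0], [-2.0, -0.6], [0.7, 4.8], [0.1, -1.0], [0.5, 0.0], [0.9, -0.5], [-0.2, -0.6], [-0.5, 0.2], [0.2, 0.5], [-0.0, 0.7], [-0.1, -0.1]]
 in lane [67.4  3. ]
 in lane [-110.8    0.5]
lane12 [642.3  38.4] yaw -91.86
[[-0.2, 0.3], [-2.1, -0.3], [0.5, 5.1], [-0.1, -0.8], [0.6, 0.3], [1.0, -0.3], [-0.2, -0.4], [-0.5, 0.4], [-0.0, -0.4], [-0.3, -0.2], [0.5, -1.2]]
 in lane [72.5  3. ]
 in lane [-105.7    0.5]
lane20 [642.7  45.9] yaw -91.89
[[-0.3, 0.5], [-2.2, -0.1], [0.4, 5.3], [-0.2, -0.6], [0.6, 0.4], [1.0, -0.1], [-0.1, -0.3], [-0.4, 0.6], [-0.3, -1.8], [-0.6, -1.5], [1.5, -2.6]]
 in lane [80.   2.9]
 in lane [-98.2   0.3]
scanner [ 423.3 -255.1] yaw 34128.38
[[-0.7, -0.7], [0.9, -0.9], [-1.1, 0.7], [0.4, 0.7], [-1.1, -0.5], [0.3, -1.3], [-0.2, 1.0], [1.4, 0.1]]
plate [ 413.2 -231.3] yaw -32110.56
[[0.0, 0.1], [-0.4, 0.0], [-0.1, 0.1], [0.3, -0.4]]
```

Poses found (mm), with residuals about 1 px:
- Carton: (643,-34).
- Queued carton: front face at y≈94, so the gap is about 68.
- Lane: yaw ≈ -91.9°.
- Scanner: yaw ≈ -71.5°, grip point ≈ (414,-230).

First I move above the gap with the fingers shut.

Call:
{"fn": "apply_moves", "kwargs": {"targets": [[-49,-27.3,0,0,0,0,1],[-49,-27.3,0,0,0,0,1],[-49,-27.3,0,0,0,0,1],[-49,-27.3,0,0,0,0,1],[-49,-27.3,0,0,0,0,1],[-49,-27.3,0,0,0,0,1],[-49,-27.3,0,0,0,0,1],[-49,-27.3,0,0,0,0,1],[-49,-27.3,0,0,0,0,1],[-49,-27.3,0,0,0,0,1],[-49,-27.3,0,0,0,0,1],[-49,-27.3,0,0,0,0,1],[0,0,0,0,0,0.158,1],[0,0,0,0,0,0.158,1],[0,0,0,0,0,0.158,1],[0,0,0,0,0,0.158,1],[0,0,0,0,0,0.158,1],[0,0,0,0,0,0.158,1],[0,0,0,0,0,0.158,1],[0,0,0,0,0,0.158,1]]}}

```text
time: 2.65
tool_pos: [645.0, 60.2, 230.8]
tcp_rot: [-180.0, 0.0, 87.8]
ft_force: [0.7, 0.8, -0.4]
finger_gap: 0.3
grip_force: 0.0
```

Run:
```python
from bench import sensors, optics
import cv2,numpy as np
s=sensors.sense();print(s["tool_pos"],s["tcp_rot"])
c=optics.get_calibration("wrist");np.save("wp.npy",c["pose"]);w=optics.snapshot("wrist")[:,:,::-1];d=optics.snapshot("side")[:,:,::-1]
print(np.round(c["pose"],3).tolist())
d=cv2.resize(d[110:300,290:440],None,fx=3,fy=3)
w=cv2.resize(w,(640,400))
cv2.imwrite("pics/w1.png",w);cv2.imwrite("pics/d1.png",d)
```

```text
[644.97240735  60.21526134 230.7789023 ] [-1.79950748e+02  2.46188477e-03  8.77538525e+01]
[[0.999, -0.037, -0.012, 649.0], [-0.039, -0.952, -0.302, 137.357], [-0.001, 0.302, -0.953, 373.788], [0.0, 0.0, 0.0, 1.0]]
```

View pics/w1.png

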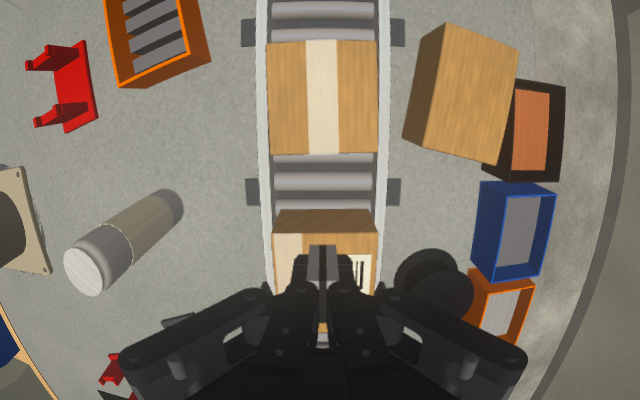

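The wrist view shows the queued carton's front top edge at row 154 (cols 270–379). The labelled carton's trailing top edge is at row 233 (cols 273–378). I convert those to positions.

```bash
cat >> h.py <<'E'
def wray(T,px,z):
    K=optics.get_calibration("wrist")["camera_matrix"]
    a=(px[0]-K[0][2])/K[0][0];b=(px[1]-K[1][2])/K[1][1];t=np.hypot(a,b)
    d=np.array([a/t*np.sin(t),b/t*np.sin(t),np.cos(t)]);d=T[:3,:3]@d
    return T[:3,3]+d*(z-T[2,3])/d[2]
E
python3 - <<'E'
from h import *
T=np.load("wp.npy")
for px,z in [((270,155),105),((379,153),105),((266,43),105),((376,40),105),((273,234),115),((378,233),115),((276,211),45),((374,209),45),((265,155),60),((383,155),60),((257,155),60),((392,155),60)]: print(px,np.round(wray(T,px,z),1))
E
```

```text
(270, 155) [601.   96.7 105. ]
(379, 153) [697.3  94.8 105. ]
(266, 43) [602.8 196.1 105. ]
(376, 40) [697.1 195.  105. ]
(273, 234) [599.1  25.4 115. ]
(378, 233) [695.6  22.6 115. ]
(276, 211) [591.8  23.4  45. ]
(374, 209) [702.9  21.5  45. ]
(265, 155) [587.7  90.2  60. ]
(383, 155) [709.7  85.5  60. ]
(257, 155) [579.2  90.7  60. ]
(392, 155) [719.3  85.3  60. ]
```

Call:
{"fn": "apply_moves", "kwargs": {"targets": [[0,0,30,0,0,0,1],[0,0,40,0,0,0,1],[0,0,40,0,0,0,1],[0,0,30,0,0,0,1],[0,0,12,0,0,0,1],[0,0,0,0,0,0,1]]}}

```text
time: 3.5
tool_pos: [644.7, 60.2, 78.7]
tcp_rot: [-179.9, 0.0, 88.1]
ft_force: [-1.2, -0.9, -0.1]
finger_gap: 0.2
grip_force: 0.0
```

Call:
{"fn": "apply_moves", "kwargs": {"targets": [[-6,0,0,0,0,0,1],[-6,0,0,0,0,0,1],[-6,0,0,0,0,0,1],[-4,0,0,0,0,0,1],[-4,0,0,0,0,0,1],[-6,0,0,0,0,0,1],[-8,0,0,0,0,0,1],[-8,0,0,0,0,0,1],[-8,0,0,0,0,0,1],[-8,0,0,0,0,0,1],[-8,0,0,0,0,0,1],[-8,0,0,0,0,0,1],[-8,0,0,0,0,0,1],[-8,0,0,0,0,0,1],[-8,0,0,0,0,0,1],[-6,0,0,0,0,0,1],[-4,0,0,0,0,0,1],[-3,0,0,0,0,0,1]]}}

```text
time: 5.75
tool_pos: [641.2, -56.9, 79.2]
tcp_rot: [-180.0, -0.0, 88.0]
ft_force: [-1.1, 1.1, 0.5]
finger_gap: 0.0
grip_force: 0.4
```

Call:
{"fn": "apply_moves", "kwargs": {"targets": [[-4,0,0,0,0,0,1],[-4,0,0,0,0,0,1],[-4,0,0,0,0,0,1],[-2,0,0,0,0,0,1],[-2,0,0,0,0,0,1],[-2,0,0,0,0,0,1],[-2,0,0,0,0,0,1]]}}

```text
time: 6.62
tool_pos: [640.6, -76.8, 79.3]
tcp_rot: [180.0, -0.0, 88.1]
ft_force: [-0.7, 1.3, 0.4]
finger_gap: 0.2
grip_force: 0.3
```

Call:
{"fn": "apply_moves", "kwargs": {"targets": [[-2,0,0,0,0,0,1],[-2,0,0,0,0,0,1]]}}

```text
time: 6.88
tool_pos: [640.4, -80.8, 79.3]
tcp_rot: [180.0, -0.0, 88.1]
ft_force: [0.3, 0.6, -0.1]
finger_gap: -0.1
grip_force: 0.3
```

Call:
{"fn": "apply_moves", "kwargs": {"targets": [[-2,0,0,0,0,0,1]]}}

```text
time: 7.0
tool_pos: [640.4, -82.8, 79.3]
tcp_rot: [180.0, 0.0, 88.1]
ft_force: [0.2, 0.2, 0.3]
finger_gap: -0.3
grip_force: 0.3
```

Call:
{"fn": "apply_moves", "kwargs": {"targets": [[-2,0,0,0,0,0,1]]}}

```text
time: 7.12
tool_pos: [640.3, -84.8, 79.3]
tcp_rot: [-180.0, 0.0, 88.1]
ft_force: [-0.5, 0.8, 0.4]
finger_gap: -0.3
grip_force: 0.3
```

Call:
{"fn": "apply_moves", "kwargs": {"targets": [[-2,0,0,0,0,0,1]]}}

```text
time: 7.25
tool_pos: [640.3, -86.6, 79.3]
tcp_rot: [180.0, -0.0, 88.1]
ft_force: [2.3, 8.1, -0.0]
finger_gap: 0.0
grip_force: 4.0
```

Run:
```python
from bench import sensors, optics
import cv2,numpy as np
a=optics.snapshot("scene")[:,:,::-1];d=optics.snapshot("side")[:,:,::-1]
cv2.imwrite("pics/p1.png",np.hstack([cv2.resize(a[180:310,280:380],None,fx=4,fy=4),cv2.resize(d[165:295,330:430],None,fx=4,fy=4)]))
```

```text
(no output)
```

View pics/p1.png

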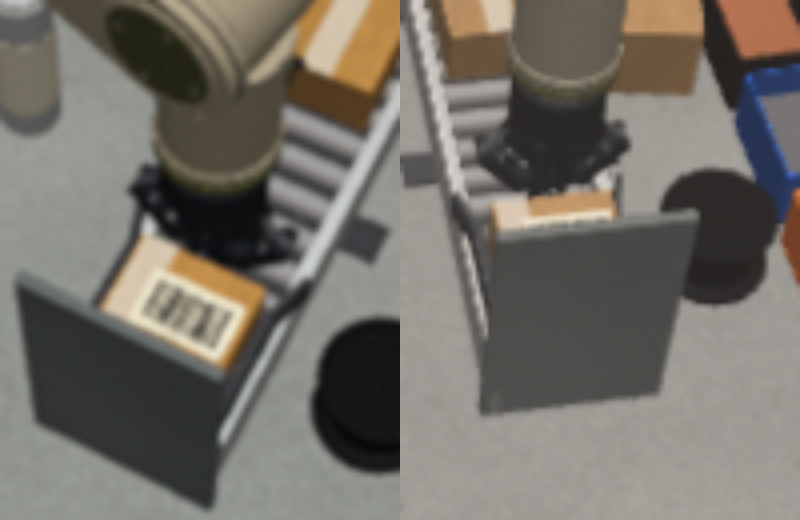

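Call:
{"fn": "apply_moves", "kwargs": {"targets": [[-1,0,0,0,0,0,1],[0,0,0,0,0,0,1]]}}

```text
time: 7.6
tool_pos: [640.5, -86.6, 79.4]
tcp_rot: [180.0, -0.1, 88.1]
ft_force: [1.0, 5.6, 0.9]
finger_gap: 0.2
grip_force: 3.0
```

Call:
{"fn": "apply_moves", "kwargs": {"targets": [[-2,0,0,0,0,0,1],[-1,0,0,0,0,0,1],[0,0,0,0,0,0,1]]}}

```text
time: 7.98
tool_pos: [641.1, -86.9, 79.4]
tcp_rot: [179.9, -0.3, 88.2]
ft_force: [4.6, 16.7, -0.3]
finger_gap: 0.5
grip_force: 8.4
```

Call:
{"fn": "apply_moves", "kwargs": {"targets": [[4,0,0,0,0,0,1],[6,0,0,0,0,0,1],[10,0,0,0,0,0,1],[10,0,0,0,0,0,1],[0,0,-30,0,0,0,1],[0,0,-50,0,0,0,1],[0,0,-60,0,0,0,1],[0,0,-60,0,0,0,1],[0,0,-50,0,0,0,1],[0,0,-20,0,0,0,1],[-30,0,0,0,0,0,0],[-40,0,0,0,0,0,0],[-40,0,0,0,0,0,0],[-40,0,0,0,0,0,0],[-20,0,0,0,0,0,0],[0,0,0,0,0,0,0],[0,0,0,0,0,0,0]]}}

```text
time: 10.1
tool_pos: [635.6, -229.3, 349.3]
tcp_rot: [180.0, -0.0, 88.1]
ft_force: [-0.3, 0.4, -0.7]
finger_gap: 85.2
grip_force: 0.0
```

Run:
```python
from bench import sensors, optics
import cv2,numpy as np
c=optics.get_calibration("wrist");np.save("wp2.npy",c["pose"]);w=optics.snapshot("wrist")[:,:,::-1]
print(np.round(c["pose"],3).tolist())
cv2.imwrite("pics/w2full.png",w)
cv2.imwrite("pics/w2.png",cv2.resize(w[40:300,180:520],None,fx=2.3,fy=2.3))
```

```text
[[0.999, -0.032, -0.01, 639.032], [-0.033, -0.953, -0.302, -152.198], [0.0, 0.302, -0.953, 492.45], [0.0, 0.0, 0.0, 1.0]]
```

View pics/w2.png

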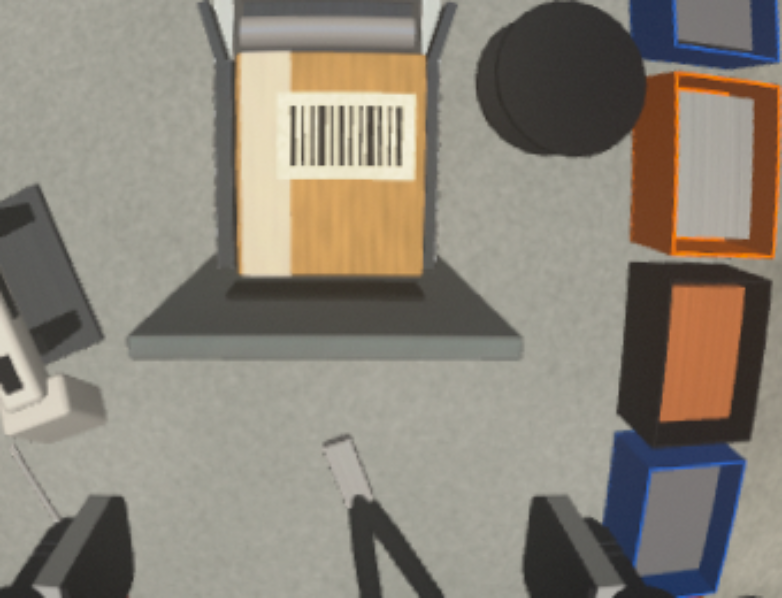

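Wrist view: the carton is square in the bay against the board, with label corners at crop (276,93) to (416,180). Now I move toward the scanner to view it closely.

Call:
{"fn": "apply_moves", "kwargs": {"targets": [[-20.4,-37.4,0,0,0,0,0],[-20.4,-37.4,10,0,0,0,0],[-20.4,-37.4,20,0,0,0,0],[-20.4,-37.4,30,0,0,0,0],[-20.4,-37.4,40,0,0,0,0],[0,0,0,0,0,-0.118,0],[0,0,0,0,0,-0.118,0],[0,0,0,0,0,-0.118,0],[0,0,0,0,0,0,0],[0,0,0,0,0,0,0]]}}

```text
time: 11.4
tool_pos: [445.3, -325.6, 249.5]
tcp_rot: [180.0, 0.0, 108.2]
ft_force: [-0.7, 0.2, 0.6]
finger_gap: 85.2
grip_force: 0.0
```

Run:
```python
from h import *
import cv2
T=np.load("wp2.npy");f=lambda u,v:(180+(u+.5)/2.3-.5,40+(v+.5)/2.3-.5)
L=[wray(T,f(*p),115) for p in [(276,93),(416,93),(415,180),(277,180)]];print(np.round(L,1).tolist(),'label',np.mean(L,0))
L=[wray(T,f(*p),115) for p in [(236,52),(426,52),(424,276),(237,276)]];print(np.round(L,1).tolist(),'carton',np.mean(L,0))
c=optics.get_calibration("wrist");np.save("wp3.npy",c["pose"]);w=optics.snapshot("wrist")[:,:,::-1]
cv2.imwrite("pics/w3.png",cv2.resize(w[0:300,140:500],None,fx=2,fy=2))
```

```text
[[613.3, -119.3, 115.0], [686.1, -121.2, 115.0], [684.5, -167.6, 115.0], [612.0, -165.6, 115.0]] label [ 648.99376246 -143.43107755  115.        ]
[[593.2, -96.0, 115.0], [692.0, -99.1, 115.0], [688.8, -219.5, 115.0], [588.0, -216.2, 115.0]] carton [ 640.52514432 -157.68647631  115.        ]
```

View pics/w3.png

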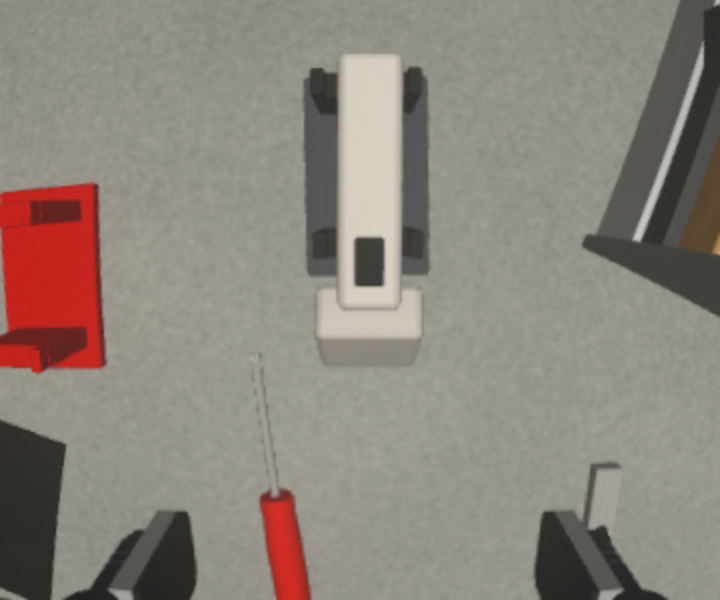

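The wrist view shows the scanner handle at crop (340,54)–(402,308), in the dark stand's plate (305,78)–(428,275). The label is at (649,-143).

Run:
```python
from h import *
T=np.load("wp3.npy");f=lambda u,v:(140+(u+.5)/2-.5,(v+.5)/2-.5)
for z,P in ((91,[(340,54),(402,54),(402,308),(338,308)]),(10,[(305,78),(427,78),(428,275),(306,275)])):
    L=np.array([wray(T,f(*p),z)[:2] for p in P]);d=(L[2]+L[3]-L[0]-L[1])/2;u=d/np.linalg.norm(d)
    print(z,np.round(L,1).tolist(),'mid',L.mean(0),'len',np.linalg.norm(d),'yaw',np.degrees(np.arctan2(d[1],d[0])))
    if z==91: print('grip',L.mean(0)-7.5*u)
print(sensors.sense()["tool_pos"],sensors.sense()["tcp_rot"])
```

```text
91 [[386.1, -181.1], [414.1, -171.7], [454.0, -291.1], [424.2, -301.0]] mid [ 419.6021563  -236.20898163] len 125.84127577027982 yaw -71.93486293830094
grip [ 417.27642123 -229.07869718]
10 [[361.0, -183.0], [431.2, -159.8], [471.2, -276.7], [399.6, -300.3]] mid [ 415.76652337 -229.9571334 ] len 123.50193372382773 yaw -71.45425826429329
[ 445.2601567  -325.71867778  249.44662129] [1.79990446e+02 1.09600989e-02 1.08258580e+02]
```

Call:
{"fn": "apply_moves", "kwargs": {"targets": [[40,1.4,0,0,0,0,0],[40,1.4,0,0,0,0,0],[20.4,0,0,0,0,0,0],[0,0,0,0,0,0,0],[0,0,40,0,0,0,0],[0,0,50,0,0,0,0],[0,0,50,0,0,0,0],[0,0,30,0,0,0,0],[0,0,14,0,0,0,0],[0,0,6.5,0,0,0,0],[0,0,0,0,0,0,0],[0,0,0,0,0,0,0]]}}

```text
time: 12.95
tool_pos: [417.0, -230.7, 60.2]
tcp_rot: [179.9, 0.1, 108.3]
ft_force: [-0.7, -0.4, 0.4]
finger_gap: 85.4
grip_force: 0.0
```

Call:
{"fn": "apply_moves", "kwargs": {"targets": [[0,0,0,0,0,0,0.3],[0,0,0,0,0,0,0.5],[0,0,0,0,0,0,0.7],[0,0,0,0,0,0,0.8],[0,0,0,0,0,0,1],[0,0,0,0,0,0,1],[0,0,0,0,0,0,1],[0,0,0,0,0,0,1]], "force": 40}}

```text
time: 13.95
tool_pos: [416.3, -230.2, 59.2]
tcp_rot: [180.0, 0.0, 108.3]
ft_force: [-0.9, 0.9, 3.7]
finger_gap: 31.6
grip_force: 40.7
```

Call:
{"fn": "apply_moves", "kwargs": {"targets": [[0,0,-5,0,0,0,1],[0,0,-15,0,0,0,1],[0,0,-30,0,0,0,1],[0,0,-40,0,0,0,1],[0,0,-40,0,0,0,1],[0,0,-40,0,0,0,1],[0,0,-40,0,0,0,1],[0,0,-30,0,0,0,1],[0,0,-20,0,0,0,1],[0,0,0,0,0,0,1]]}}

```text
time: 15.2
tool_pos: [416.5, -230.4, 320.5]
tcp_rot: [179.9, 0.1, 108.3]
ft_force: [0.4, 0.2, -2.1]
finger_gap: 31.5
grip_force: 40.0
```

Call:
{"fn": "apply_moves", "kwargs": {"targets": [[8,15,0,0,0,0,1],[15,30,0,0,0,0,1],[15,30,0,0,0,0,1],[15,30,0,0,0,0,1],[16,30,0,0,0,0,1],[15,30,0,0,0,0,1],[15,30,0,0,0,0,1],[15,30,0,0,0,0,1],[15,30,0,0,0,0,1],[15,30,0,0,0,0,1],[8.5,15.4,0,0,0,0,1],[0,0,0,0,0,0.07,1],[0,0,0,0,0,0.07,1],[0,0,0,0,0,0.07,1],[0,0,0,0,0,0.07,1],[0,0,0,0,0,0.071,1],[0,0,0,0,0,0,1]]}}

```text
time: 17.32
tool_pos: [652.7, 10.3, 316.5]
tcp_rot: [-179.8, -0.0, 88.3]
ft_force: [-0.1, -0.3, -2.4]
finger_gap: 31.4
grip_force: 40.2
```

Call:
{"fn": "apply_moves", "kwargs": {"targets": [[-1,1,20,0,0,0,1],[0,0,30,0,0,0,1],[0,0,20,0,0,0,1],[0,0,10,0,0,0,1],[0,0,4,0,0,0,1],[0,0,0,0,0,0,1],[0,0,0,0,0,0,1],[0,0,0,0,0,0,1],[0,0,0,0,0,0,1],[0,0,0,0,0,0,1],[0,0,0,0,0,0,1],[0,0,0,0,0,0,1],[0,0,0,0,0,0,1],[0,0,0,0,0,0,1],[0,0,0,0,0,0,1],[0,0,0,0,0,0,1]]}}

```text
time: 19.32
tool_pos: [654.2, 8.2, 234.8]
tcp_rot: [-180.0, 0.0, 88.2]
ft_force: [1.2, 0.7, -3.2]
finger_gap: 31.4
grip_force: 40.3
```

Run:
```python
from h import *
import cv2
s=sensors.sense();print(s["tool_pos"],s["tcp_rot"])
# expected handle/head edges for the grasp assumed (scanner x=-27.5 at grasp, level)
t=s["tool_pos"];yaw=np.radians(s["tcp_rot"][2]-180);u=np.array([np.cos(yaw),np.sin(yaw)])
o=t[:2]+27.5*u;dz=t[2]-59.2+65
M=np.array([[-85,-16,26],[-85,16,26],[45,16,26],[45,-16,26],[75+13,-28,-28.5],[75+13,28,-28.5],[75-13,28,-43.5],[75-13,-28,-43.5]],float);M[:,2]+=dz
P=W([*o,yaw],M);ims=[]
for n,(x,y) in (("scene",(270,110)),("side",(300,80))):
    im=optics.snapshot(n)[:,:,::-1].copy();im=cv2.resize(im[y:y+170,x:x+130],None,fx=3,fy=3)
    for q in proj(n,P): cv2.circle(im,(int((q[0]-x+.5)*3),int((q[1]-y+.5)*3)),3,(0,255,0),1)
    ims.append(im)
cv2.imwrite("pics/aim.png",np.hstack(ims))
```

```text
[654.18039401   8.1975808  234.77706182] [-1.79998353e+02  1.28533560e-03  8.82237888e+01]
```

View pics/aim.png

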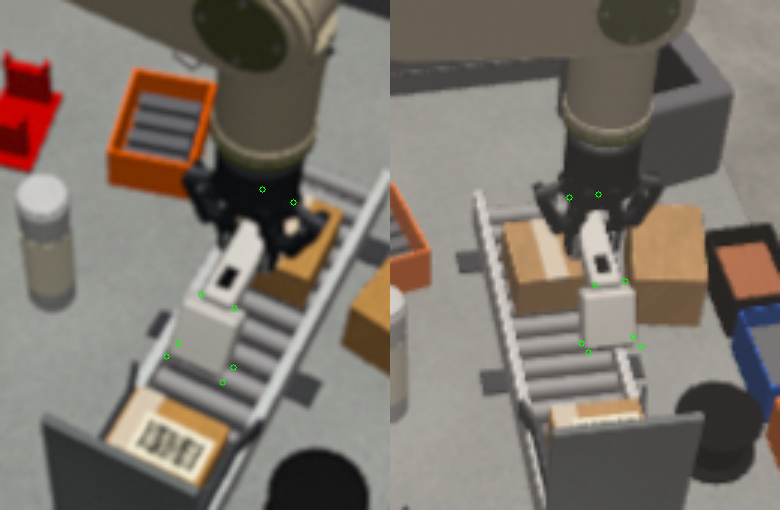

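The projected scanner model and the image differ by a few pixels. I take one sharper crop to quantify it.

Run:
```python
from h import *
import cv2
ims=[]
for n,(x,y) in (("scene",(325,178)),("side",(355,142))):
    im=optics.snapshot(n)[:,:,::-1].copy();cv2.imwrite(f"pics/aim_{n}.png",im)
    ims.append(cv2.resize(im[y:y+62,x:x+40],None,fx=9,fy=9,interpolation=cv2.INTER_CUBIC))
cv2.imwrite("pics/aim2.png",np.hstack(ims))
s=sensors.sense();t=s["tool_pos"];yaw=np.radians(s["tcp_rot"][2]-180);u=np.array([np.cos(yaw),np.sin(yaw)])
M=np.array([[45,-16,26],[45,16,26],[88,-28,-28.5],[88,28,-28.5],[62,-28,-43.5],[62,28,-43.5],[58,-28,23.5],[58,28,23.5],],float);M[:,2]+=t[2]-59.2+65
P=W([*(t[:2]+27.5*u),yaw],M)
for k,(n,(x,y)) in enumerate((("scene",(325,178)),("side",(355,142)))): print(n,np.round((proj(n,P)-[x,y]+.5)*9-.5+[k*360,0]).tolist())
```

```text
scene [[109.0, 271.0], [207.0, 313.0], [4.0, 458.0], [172.0, 533.0], [42.0, 417.0], [206.0, 490.0], [52.0, 293.0], [225.0, 368.0]]
side [[480.0, 297.0], [572.0, 287.0], [459.0, 500.0], [618.0, 482.0], [440.0, 471.0], [596.0, 453.0], [453.0, 334.0], [614.0, 316.0]]
```

View pics/aim2.png

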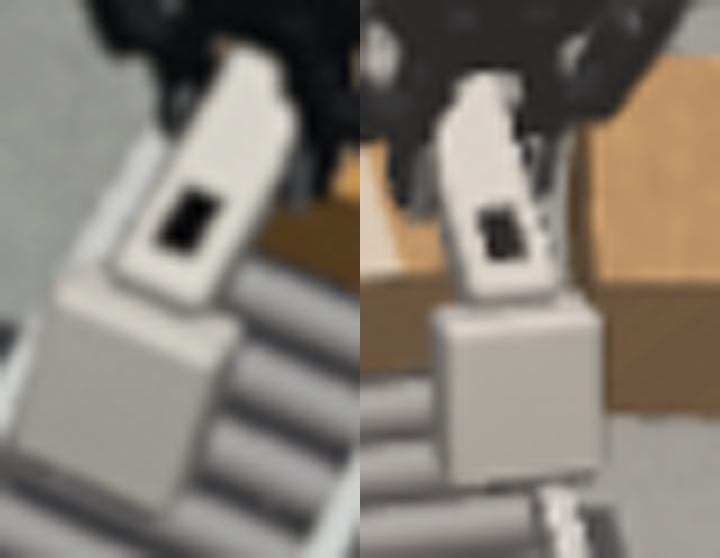

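Offsets are about 1 px (≤4 mm), well within the 15 mm tolerance. I hold a bit longer, then lift clear.

Call:
{"fn": "apply_moves", "kwargs": {"targets": [[0,0,0,0,0,0,1],[0,0,0,0,0,0,1],[0,0,0,0,0,0,1],[0,0,0,0,0,0,1],[0,0,0,0,0,0,1],[0,0,0,0,0,0,1],[0,0,0,0,0,0,1],[0,0,0,0,0,0,1],[0,0,0,0,0,0,1],[0,0,0,0,0,0,1],[0,0,-10,0,0,0,1],[0,0,-25,0,0,0,1],[0,0,-30,0,0,0,1],[0,0,-20,0,0,0,1],[0,0,0,0,0,-0.07,1],[0,0,0,0,0,-0.07,1],[0,0,0,0,0,-0.07,1],[0,0,0,0,0,-0.07,1],[0,0,0,0,0,-0.071,1],[0,0,0,0,0,0,1]]}}

```text
time: 22.02
tool_pos: [654.2, 8.2, 320.0]
tcp_rot: [180.0, 0.0, 108.3]
ft_force: [-0.1, 0.3, -1.8]
finger_gap: 31.5
grip_force: 40.3
```

Call:
{"fn": "apply_moves", "kwargs": {"targets": [[-8,-15,0,0,0,0,1],[-15,-30,0,0,0,0,1],[-15,-30,0,0,0,0,1],[-15,-30,0,0,0,0,1],[-16,-30,0,0,0,0,1],[-15,-30,0,0,0,0,1],[-15,-30,0,0,0,0,1],[-15,-30,0,0,0,0,1],[-15,-30,0,0,0,0,1],[-15,-30,0,0,0,0,1],[-7,-16.4,0,0,0,0,1],[0,0,0,0,0,0,1],[0,0,0,0,0,0,1]]}}

```text
time: 23.65
tool_pos: [416.1, -229.5, 319.9]
tcp_rot: [180.0, -0.0, 108.3]
ft_force: [1.4, 0.3, -2.5]
finger_gap: 31.2
grip_force: 40.3
```

Call:
{"fn": "apply_moves", "kwargs": {"targets": [[-0.7,0,20,0,0,0,1],[0,0,45,0,0,0,1],[0,0,50,0,0,0,1],[0,0,45,0,0,0,1],[0,0,35,0,0,0,1],[0,0,25,0,0,0,1],[0,0,12,0,0,0,1],[0,0,8,0,0,0,1],[0,0,5,0,0,0,1],[0,0,5,0,0,0,1],[0,0,4,0,0,0,1],[0,0,3,0,0,0,1],[0,0,0,0,0,0,1],[0,0,0,0,0,0,1]]}}

```text
time: 25.4
tool_pos: [415.9, -230.7, 63.0]
tcp_rot: [180.0, 0.0, 108.3]
ft_force: [0.4, -0.0, -3.0]
finger_gap: 31.5
grip_force: 40.3
```

Call:
{"fn": "apply_moves", "kwargs": {"targets": [[0,0,2,0,0,0,1],[0,0,1,0,0,0,1],[0,0,0.7,0,0,0,1],[0,0,0,0,0,0,1]]}}

```text
time: 25.9
tool_pos: [415.8, -230.6, 59.2]
tcp_rot: [180.0, 0.0, 108.3]
ft_force: [0.2, 0.3, -1.1]
finger_gap: 31.5
grip_force: 40.6
```

Call:
{"fn": "apply_moves", "kwargs": {"targets": [[0,0,0.3,0,0,0,1],[0,0,0,0,0,0,0.6],[0,0,0,0,0,0,0.4],[0,0,0,0,0,0,0.2],[0,0,0,0,0,0,0],[0,0,0,0,0,0,0],[0,0,0,0,0,0,0],[0,0,0,0,0,0,0]], "force": 20}}

```text
time: 26.9
tool_pos: [415.8, -230.6, 58.8]
tcp_rot: [-180.0, 0.0, 108.3]
ft_force: [0.0, 0.4, 0.1]
finger_gap: 85.3
grip_force: 0.0
```

Call:
{"fn": "apply_moves", "kwargs": {"targets": [[0,0,-10,0,0,0,0],[0,0,-30,0,0,0,0],[0,0,-50,0,0,0,0],[0,0,-50,0,0,0,0],[0,0,-50,0,0,0,0],[-30,0,0,0,0,0,0],[-40,-1.4,0,0,0,0,0],[-30,-1.4,0,0,0,0,0],[0,0,0,0,0,0,0],[0,0,0,0,0,0,0]]}}

```text
time: 28.15
tool_pos: [444.4, -325.9, 249.1]
tcp_rot: [180.0, -0.0, 108.3]
ft_force: [0.3, -0.5, 0.2]
finger_gap: 85.5
grip_force: 0.0
```

Run:
```python
from h import *
import cv2
print(sensors.sense()["tool_pos"],sensors.sense()["finger_gap"])
f=lambda u,v:(140+(u+.5)/2-.5,(v+.5)/2-.5)
T3=np.load("wp3.npy");T=np.array(optics.get_calibration("wrist")["pose"]);w=optics.snapshot("wrist")[:,:,::-1]
cv2.imwrite("pics/w4.png",w);a=cv2.resize(w[0:300,140:500],None,fx=2,fy=2);b=cv2.imread("pics/w3.png")
print('cam shift',np.round(T[:3,3]-T3[:3,3],1))
for k,im in(('before',b),('now',a)):   # match scanner template
    if k=='before': t=im[40:380,290:450];
    R=cv2.matchTemplate(im,t,cv2.TM_CCOEFF_NORMED);_,s,_,p=cv2.minMaxLoc(R)
    Tk=T3 if k=='before' else T
    print(k,s,p,wray(Tk,f(p[0]+80,p[1]+140),91)[:2])
    m=(cv2.cvtColor(im,cv2.COLOR_BGR2GRAY)>185).astype(np.uint8);m[:,:295]=0;m[:,440:]=0;m[312:]=0
    n,l,st,c=cv2.connectedComponentsWithStats(m);i=1+np.argmax(st[1:,4]);print('handle box',st[i],c[i])
for n in("scene","side"):
    x=optics.snapshot(n)[:,:,::-1];y=cv2.imread(f"pics/{n}0.png")
    box=(215,225,60,80) if n=="scene" else (280,235,60,80)
    X,Y,w_,h_=box;d=np.abs(x[Y:Y+h_,X:X+w_].astype(int)-y[Y:Y+h_,X:X+w_]).max(2)
    print(n,'stand diff',(d>40).sum(),end=' ')
    X,Y,w_,h_=(342,165,45,45) if n=="scene" else (335,145,40,38)
    d=np.abs(x[Y:Y+h_,X:X+w_].astype(int)-y[Y:Y+h_,X:X+w_]).max(2);print('next diff',(d>40).sum())
```

```text
[ 444.43780417 -325.92248348  249.05545457] 85.45116777580131
cam shift [-0.9 -0.4 -0.4]
before 1.0 (290, 40) [ 419.41982688 -236.54736252]
handle box [  343    55    55   251 11907] [370.10044512 168.00008398]
now 0.9958390593528748 (292, 41) [ 419.39495676 -237.00348015]
handle box [  344    56    56   251 11891] [371.52182323 169.33462282]
scene stand diff 819 next diff 1
side stand diff 742 next diff 355
```

The scanner is back within 0.5 mm of where it lay, and the queued carton is unchanged.

```bash
python3 -c "
from bench import r
print(r.hand_in())"
```

```text
the job is handed in; nothing more can be done
None
```

I pushed the labelled carton home against the end board, held the scanner on its label for over a second and laid it back in the stand within about 0.5 mm. The queued carton looks unmoved, and the job is handed in with no verdict returned.

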